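Latch the instrument case shut

TASK

The black instrument case standing in its cradle is unlatched and its lid is ajar. Swing the latch's brass loop over and hook its cross bar behind the steel keeper on the lid, without forcing it, then press the lever over until it lies flat past centre and keep it pressed down steadily for about a second with about 15 N (at least 8 N, never more than 25 N) so that the gasket beds. Let go, leaving the lid drawn shut and the other things where they are.

Things in the scene. Friction and masses are not known exactly. Their poses are not given: they have to be found in the camera images.
- case: Black hard instrument case, fixed upright in a wooden cradle (190 x 340 mm), 127 mm deep (x), 300 long (y), top 160 mm above the table. Origin: centre of the cradle's underside, in the seam plane, on the table. +x points from the fixed base shell across the seam to the lid shell, y along the case, z up. The draw latch is on top at y=0. A folded carry handle is on the -x face.
- lid (a joint): Lid shell (+x half, 50 mm deep), hinged along the bottom of the seam, 0 = flush shut, grows as it leans open to +x. The gasket springs it ajar to about 0.05 rad (7 mm at the top); drawing it flush takes about 50 N at the keeper, which the latch gives (latched it reads about 0.006).
- keeper (a point): Seat of the loop's bar in the steel keeper on the lid's top edge, 15 mm above the lid's top; x y z as the case's (it leans with the lid). The keeper is a post 24 mm wide (y), 24.5 mm high, its +x face 4 mm to -x of this point; a 5 mm thick lip juts 5 mm to +x over the seat, to 1 mm past this point; under the lip 10 mm are clear above a ledge, 24 mm wide, that runs 16 mm to +x of this point. The bar must go down beyond the lip, then in under it.
- axle (a point): Lever axle, fixed on the case's top, along the case's y, 21.5 mm above the top, 18 mm to -x of the seam. The lever turns about it; the loop is pivoted in the lever's handle 18 mm from it.
- lever (a joint): Steel latch lever. 0 = open stop, the handle rising 75 deg from the case's +x (leaning to the keeper); grows as it swings up over and down to -x; 1.83 = flat, stopped by a stiff rubber buffer, handle level along -x, 9 mm over a plinth. Stays where it is left (light friction). Past about 1.65 rad with the loop hooked it is over centre and held shut by the gasket; the pull needs up to about 8 N at the pad on the way.
- pad (a point): Centre of the red thumb pad on the lever's pressing face, 43 mm from the axle, 2.5 mm off the handle's middle plane. The handle is 24 mm wide, 5 mm thick and ends 52 mm from the axle. The face looks to +x when the lever stands up and upward when it lies flat.
- bar (a point): Middle of the cross bar of the brass wire loop: a round bar 8 mm thick, 50 mm across its ends along y; legs 6 mm thick join its ends to the pivot in the lever, 50 mm away from the bar. The loop swings freely and starts tipped back (to -x), resting 45 deg behind the handle. Pulling the bar to +x also draws the lever to its open stop; only near there the bar reaches beyond the keeper's lip, by at most about 5 mm.
- weight: Brass weight, 26 mm wide, 28 high, standing on the case's top near its +y end; leave it. Origin: centre of its underside.
- caliper: Steel caliper 200 mm long lying in front of the case; leave it. Origin: middle of its beam's underside.
- green_case: Green box 90 x 130 x 50 mm behind the case; leave it. Origin: centre of its underside.
- wood_box: Wooden box 130 x 100 x 60 mm; leave it. Origin: centre of its underside.
- tape: Yellow tape measure 65 x 35 x 60 mm; leave it. Origin: centre of its underside.
- screwdriver: Screwdriver lying on the table; leave it.
- level: Yellow spirit level 22 x 240 x 50 mm; leave it. Origin: centre of its underside.

How it is judged:
By the outcome, as a careful person would: the job done as asked, in the order asked, and still so for the second after the job is handed in, with the robot touching nothing.
It also fails if it takes over 70 s, if anything falls off the work surface, if the arm or the gripper's body presses on something with over 40 N, if the wrist force passes 120 N, or if a joint passes its speed limit or range.

ROBOT

A 6-joint arm with a two-finger parallel gripper is mounted at the origin on the work surface. World frame = base frame: x ahead of the robot, y to its left, z up, the work surface at z = 0. Lengths are in mm, angles in degrees, forces in N, time in s.
With the tool pointing down it reaches from about 300 to 950 mm from the base axis. Payload 3.1 kg.
Tool frame: the origin (TCP) lies on the centre line of the jaws, within the pads' length; the fingertips stand 14 mm ahead of it and the grasp point (between the pads) lies 5 mm behind it (nose_length is the z of the fingertips in the tool frame, in mm); z points along the fingers, y is the line along which they close (so a half turn about z gives the same grasp; the last joint's range is limited). The gripper opens to 85 mm and grips with 20 to 120 N. Pads are 22 mm wide; open, the fingers measure 114 mm over their backs; the gripper's body (76 mm by 85 mm) begins 54 mm behind the grasp point. The pads swing forward as they close: fully open they stand 13 mm farther back than shut.
Start: joints at [-67.191, 17.653, 93.61, -0, 68.738, -3.994], TCP at [281.803, -557.87, 245.272] pointing down, gripper open.
Joint ranges: [-175.34, 175.34], [-45.06, 112.39], [2.9, 150.54], [-68.45, 248.45], [3.09, 151.38], [-168.51, 168.51]. Speed limits (degrees/s): [159.86, 159.86, 180, 180, 180, 180].

INTERFACE

Orientations are given as a 3x3 rotation matrix whose columns are the frame's x, y, z axes.
In Python, from cell import * gives the robot as it stands. Calls block until the motion is done:
- move_to(position, orientation): joint-space move of the TCP to a pose.
- movel(position, rot=None, rate=150, contact_N=None): straight line of the TCP; rot=None keeps the orientation; rate is the mean speed in mm/s. With contact_N (N) it stops when the force on the tool has changed by that much, and returns True; else False.
- move_joints(angles): joint-space move.
- grip(opening, force=None): finger opening in mm; force is the grip in N (None keeps the last); returns when the fingers have stopped.
- hold(seconds).
- ik(position, orientation): joint angles nearest the present ones, or None.
- sense(): the state.
- get_image(name): name is "side" or "top"; returns (picture, depth): 480x640x3 uint8, red, green, blue; 480x640 float32, mm along the optical axis (not along the pixel's ray), 0 where there is no reading.
- get_calibration(name): a dict with "K" (3x3 intrinsics, pixels), "rvec" (rotation vector, rad) and "tvec" (3), from world to camera coordinates, as OpenCV has them. Camera axes: x right, y down, z forward; pixel columns grow to the right and rows downward; lengths in mm; the calibration is good to about 2 mm. A picture is of the moment at which its call begins. get_calibration takes no time and is no camera call.
A pose or a line that the arm cannot do raises MotionError and nothing moves.
- close_job(): hands the job in; it is judged then, once.
The state is a dict: "time": time; "joints": joint angles; "dq": joint speeds; "tau": joint torques, N m; "tool_pos": TCP position; "tcp_rot": TCP orientation; "wrist_force": force on the tool from outside, world axes, zero at the start; "moment": the same for the moment, N m; "gripper_width": finger opening in mm; "finger_force": force on a finger pad.
Only numpy, scipy, OpenCV 4.12 (cv2) and the standard library are available. Lean on these libraries where they do the work, as an engineer would, in place of code of your own. Each camera call takes 0.05 s, during which the arm holds its last target. There are 200 camera calls.

## Working session

There is one attempt and no reset: what is moved stays moved. The work goes in short steps, each a Python script; the robot and the scene stay as the last script left them, time stands still between calls to the robot, and variables do not carry over. Pictures are saved under pics/ and viewed, at most 10 in all, crops included, and the job is handed in when it is done.

```bash
mkdir -p pics; ls; python3 - <<'E'
from cell import *
import cv2,numpy as np
for n in("side","top"):
    p,d=get_image(n);cv2.imwrite(f"pics/{n}0.png",p[:,:,::-1]);np.savez(f"{n}0.npz",p=p,d=d)
    c=get_calibration(n);R=cv2.Rodrigues(np.array(c["rvec"],float))[0]
    print(n,c["K"],-R.T@np.array(c["tvec"]).ravel(),R[2],(d>0).mean())
print(sense())
E
```

```text
pics
side [[449.2969899    0.         320.83368704]
 [  0.         449.2969899  243.21969522]
 [  0.           0.           1.        ]] [ 51.31321257 707.62406244 740.14538009] [ 0.48277236 -0.67890198 -0.55319341] 0.995966796875
top [[440.28229388   0.         321.07419715]
 [  0.         440.28229388 240.47226516]
 [  0.           0.           1.        ]] [ 448.76959917   15.10642106 1292.26973214] [ 0.11151168 -0.02494506 -0.99344999] 0.9958854166666666
{'time': 0.1, 'joints': array([-6.71915508e+01,  1.77006699e+01,  9.36821789e+01, -2.71898081e-04,
        6.87393495e+01, -3.99504863e+00]), 'dq': array([ 9.64221034e-02, -1.38729897e-01, -2.05029504e-01,  5.08109348e-05,
        1.08157272e-01, -5.09237316e-02]), 'tau': array([-9.02280608e-04, -4.16408801e+01, -2.77642411e+01, -1.53926503e-04,
        4.02372738e-03,  5.43220850e-06]), 'tool_pos': array([ 281.50952642, -557.19762723,  244.14975999]), 'tcp_rot': array([[ 8.92557573e-01,  4.50932687e-01, -8.30844956e-04],
       [ 4.50933430e-01, -8.92555423e-01,  1.96427789e-03],
       [ 1.44181937e-04, -2.12788687e-03, -9.99997726e-01]]), 'wrist_force': array([ 0.51596123,  0.14834128, -0.19085268]), 'moment': array([0.05086037, 0.03360702, 0.04619853]), 'finger_force': 0.0, 'gripper_width': 85.46468123985576}
```

View pics/side0.png

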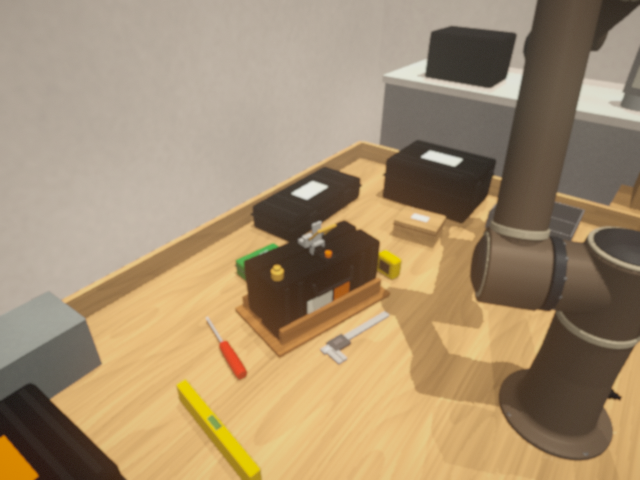

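View pics/top0.png

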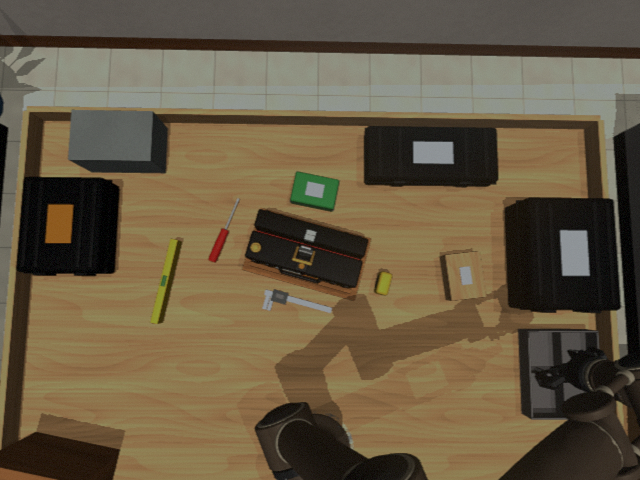

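The case is at about (305,250) in the top view. Its handle faces the robot, so case +x points away from it. The keeper is near (310,236) and the loop near (303,258). In the side view the latch is near (313,238). Next I take close crops and a point cloud.

```bash
cat > h.py <<'E'
from cell import *
import cv2,numpy as np
def cam(n):
    c=get_calibration(n);R=cv2.Rodrigues(np.array(c["rvec"],float))[0];return np.array(c["K"]),R,np.array(c["tvec"],float).ravel()
def cloud(n,d):
    K,R,t=cam(n);v,u=np.mgrid[:480,:640]
    P=np.stack([(u-K[0,2])/K[0,0]*d,(v-K[1,2])/K[1,1]*d,d],-1)
    return (P-t)@R
def proj(n,X):
    K,R,t=cam(n);q=(np.atleast_2d(X)@R.T+t)@K.T;return q[:,:2]/q[:,2:]
def ray(n,u,v):
    K,R,t=cam(n);return -R.T@t,R.T@np.array([(u-K[0,2])/K[0,0],(v-K[1,2])/K[1,1],1])
def onplane(n,u,v,z):
    o,r=ray(n,u,v);return o+r*(z-o[2])/r[2]
def tri(a,b):
    o,r=ray("side",*a);p,s=ray("top",*b)
    k=np.linalg.lstsq(np.c_[r,-s],p-o,rcond=None)[0];A=o+k[0]*r;B=p+k[1]*s
    return (A+B)/2,np.linalg.norm(A-B)
def crop(n,p,u0,v0,w,h,s,name):
    cv2.imwrite(f"pics/{name}.png",cv2.resize(p[v0:v0+h,u0:u0+w,::-1],None,fx=s,fy=s,interpolation=cv2.INTER_CUBIC))
E
python3 - <<'E'
from h import *
t=np.load("top0.npz");s=np.load("side0.npz")
a=cv2.resize(t['p'][200:300,235:375,::-1],None,fx=5.6,fy=5.6,interpolation=cv2.INTER_CUBIC);cv2.imwrite("pics/tc.png",a)
crop("side",s['p'],240,215,150,110,5.3,"sc")
for n,D in(("top",t),("side",s)):
    C=cloud(n,D['d']);x=C[...,0];y=C[...,1];z=C[...,2]
    m=(x>330)&(x<620)&(y>-150)&(y<250)
    top=m&(abs(z-160)<8)
    P=C[top];r=cv2.minAreaRect(P[:,:2].astype(np.float32));print(n,top.sum(),np.median(P[:,2]),r)
    hi=m&(z>172)&(z<280)
    v,u=np.nonzero(hi)
    print(hi.sum())
    if n=="top":
        for i in range(len(u)):print(u[i],v[i],C[v[i],u[i]].round(0),D['p'][v[i],u[i]]) if i%4==0 else 0
E
```

```text
top 4487 158.5617172718871 ((556.4959716796875, 23.244171142578125), (299.488037109375, 134.7332305908203), 74.78620910644531)
381
307 231 [599.  23. 173.] [130 134 127]
307 235 [587.  23. 185.] [144 147 141]
311 235 [587.  13. 185.] [126 127 121]
308 236 [585.  21. 181.] [145 147 139]
312 236 [584.  10. 184.] [141 145 137]
306 237 [582.  26. 184.] [145 150 143]
310 237 [582.  15. 184.] [145 148 143]
314 237 [582.   5. 186.] [118 121 115]
309 238 [579.  18. 183.] [146 150 142]
313 238 [579.   8. 182.] [133 136 130]
307 239 [577.  23. 181.] [120 122 117]
311 239 [576.  13. 187.] [143 148 142]
308 240 [575.  20. 174.] [74 74 68]
312 240 [574.  10. 184.] [140 145 139]
313 241 [572.   8. 179.] [69 70 66]
255 243 [566. 155. 176.] [142 113  55]
252 244 [564. 162. 176.] [123  96  47]
256 244 [563. 151. 185.] [131 102  47]
252 245 [561. 162. 179.] [143 115  56]
256 245 [560. 151. 188.] [141 120  57]
260 245 [561. 142. 178.] [85 66 32]
253 246 [557. 158. 190.] [144 124  59]
257 246 [558. 149. 183.] [135 115  55]
297 246 [557.  48. 201.] [72 56 32]
304 246 [554.  30. 229.] [114  92  87]
252 24
[... 2111 characters left out ...]
62 [515.  29. 242.] [143 133  61]
308 262 [515.  20. 239.] [137 108  52]
312 262 [515.  10. 234.] [60 47 26]
303 263 [513.  32. 236.] [122  93  42]
307 263 [512.  22. 239.] [143 132  61]
311 263 [512.  12. 240.] [115  89  44]
303 264 [514.  33. 177.] [119  88  37]
309 264 [510.  17. 238.] [138 112  51]
300 265 [511.  40. 176.] [142  97  40]
304 265 [511.  30. 180.] [90 69 36]
299 266 [508.  43. 179.] [116  80  34]
303 266 [508.  32. 180.] [128  88  36]
302 267 [506.  35. 177.] [141  93  39]
302 268 [503.  35. 178.] [112  75  35]
302 269 [501.  35. 172.] [55 49 42]
side 3432 159.67316240147096 ((553.5750122070312, 28.49163818359375), (299.7470703125, 134.6682586669922), 75.56587219238281)
561
```

View pics/tc.png

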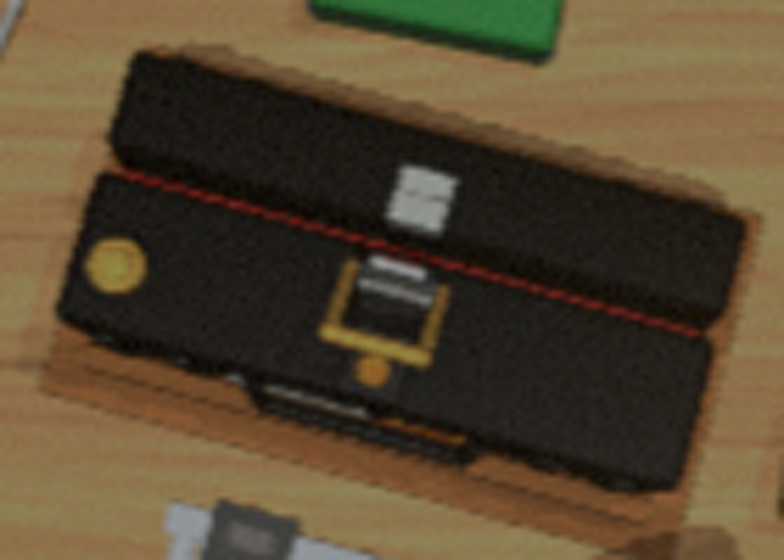

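View pics/sc.png

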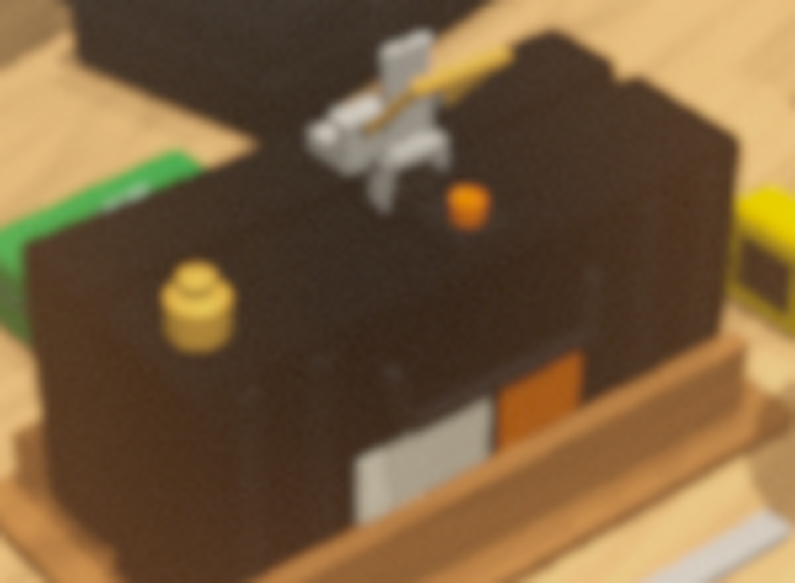

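Top crop: keeper at (422,198), handle tip (397,268), loop bar from (325,332) to (430,357), orange buffer (373,372), red seam from (120,172) to (700,332). The side crop shows the handle upright and the loop tipped back to −x. Now I fit the case frame and put the features into it.

```bash
python3 - <<'E'
from h import *
t=np.load("top0.npz");s=np.load("side0.npz")
yaw=np.deg2rad(-14.8);ex=np.array([np.cos(yaw),np.sin(yaw)]);ey=np.array([-ex[1],ex[0]])
p=t['p'].astype(int);d=t['d']
# seam line
m=(p[...,0]>70)&(p[...,1]<45)&(p[...,2]<45);m[:225]=0;m[265:]=0;m[:,:252]=0;m[:,366:]=0
v,u=np.nonzero(m);P=np.array([onplane("top",a,b,158)for a,b in zip(u,v)])[:,:2]
vx,vy,x0,y0=cv2.fitLine(P.astype(np.float32),cv2.DIST_HUBER,0,.01,.01).ravel();print("seam",len(u),np.degrees(np.arctan2(vy,vx)),x0,y0,"ends",(P@ey).min(),(P@ey).max(), "ex",np.median(P@ex))
# top-plane extents in ex/ey per camera by percentiles of dark pixels
for n,D in(("top",t),("side",s)):
    C=cloud(n,D['d']);q=C[...,:2];a=q@ex;b=q@ey;z=C[...,2]
    k=(abs(z-160)<5)&(a>420)&(a<640)&(b>0)&(b<350)
    bs=b[k];rows=[]
    for c in range(40,320,20):
        kk=k&(abs(b-(bs.min()+c))<6)
        if kk.sum()>5:rows.append((a[kk].min(),a[kk].max()))
    print(n,"ex lo/hi",np.median(rows,0),"ey",np.percentile(bs,[0.2,99.8]), "z",np.median(z[k]))
    pp=D['p'].astype(int);sat=pp.max(-1)-pp.min(-1)
    box=(a>440)&(a<640)&(b>120)&(b<220)
    for name,f in(("barlike",box&(z>225)&(sat>35)&(z<255)),("loop",box&(z>195)&(z<255)&(sat>35)),("handle",box&(z>222)&(sat<30)&(z<255)),("keeper",box&(z>172)&(z<192)&(sat<25)&(a>550)&(pp[...,0]>95))):
        if f.sum():
            vv,uu=np.nonzero(f);print(n,name,f.sum(),"a",np.percentile(a[f],[5,50,95]).round(1),"b",np.percentile(b[f],[5,50,95]).round(1),"z",np.percentile(z[f],[5,50,95]).round(1),"px",uu.min(),uu.max(),vv.min(),vv.max())
E
```

```text
seam 95 74.7671 564.2081 19.715755 ends 26.98623696814475 300.78908857486954 ex 540.4613579630334
top ex lo/hi [467.80827716 597.56121209] ey [ 16.11267082 312.6884947 ] z 158.6749858385606
top barlike 81 a [487.6 491.9 501.3] b [143.4 165.2 187.2] z [226.9 238.5 242.4] px 292 312 254 265
top loop 117 a [487.8 494.  522.8] b [142.8 165.7 188.1] z [204.8 236.6 241.8] px 292 314 246 265
top handle 26 a [523.3 525.6 528.7] b [154.5 164.6 174.7] z [223.  232.6 235.5] px 302 313 245 259
top keeper 50 a [552.  558.2 563.8] b [154.3 164.8 175.3] z [180.2 183.8 186.9] px 305 314 231 240
side ex lo/hi [462.96452543 593.96871115] ey [ 21.31048183 317.2559831 ] z 159.66610746599352
side barlike 86 a [483.5 486.6 497. ] b [148.5 173.  191.5] z [227.4 238.8 241.5] px 314 335 224 235
side loop 144 a [483.5 491.3 520.9] b [147.5 172.  191.8] z [203.5 235.1 241.2] px 308 335 224 240
side handle 51 a [519.1 522.  524.2] b [159.6 170.  179. ] z [222.9 229.8 234.6] px 311 320 222 229
side keeper 35 a [550.5 554.6 561. ] b [159.1 174.3 180.6] z [174.5 184.2 185.4] px 302 311 234 242
```

The case frame comes out at yaw ≈ −15.2°, with the latch origin at about ex=540, ey=167 (mean of both cameras). The lever currently stands about 12° off its open stop. The plan is to cage the bar between the fingers, swing it over, then press the lever with closed fingertips.

```bash
cat >> h.py <<'E'
yaw=np.deg2rad(-15.2);EX=np.array([np.cos(yaw),np.sin(yaw),0]);EY=np.array([-EX[1],EX[0],0]);EZ=np.array([0,0,1.])
y0=np.deg2rad(-14.8);O=540.*np.array([np.cos(y0),np.sin(y0),0])+167.3*np.array([-np.sin(y0),np.cos(y0),0])
def W(x,y,z): return O+x*EX+y*EY+z*EZ
def C(p): q=np.array(p)-O; return np.array([q@EX,q@EY,q[2]])
def rot(tilt,s=1):  # tilt: tool body leans to +x by tilt deg
    a=np.deg2rad(tilt);z=-np.sin(a)*EX-np.cos(a)*EZ;x=s*EY;y=np.cross(z,x);return np.c_[x,y,z]
def st(msg=""):
    s=sense();f=s["wrist_force"];print(msg,"t%.1f"%s["time"],"case",C(s["tool_pos"]).round(1),"F",np.round([f@EX,f@EY,f[2]],1),"g%.1f"%s["gripper_width"]);return s
E
python3 - <<'E'
from h import *
print(O)
for s in(1,-1):
  for p,t in(((-52,0,300),0),((36,0,195),0),((36,0,195),20),((20,0,220),30),((20,0,220),45),((-61,0,190),0)):
    print(s,p,t,None if (j:=ik(W(*p),rot(t,s))) is None else np.round(j))
E
```

```text
[564.82070515  23.80884363   0.        ]
1 (-52, 0, 300) 0 [ -1.   3. 105.  -0.  73.  15.]
1 (36, 0, 195) 0 [ -3.  18. 100.  -0.  63.  12.]
1 (36, 0, 195) 20 [-5. 29. 86.  4. 85. 10.]
1 (20, 0, 220) 30 [-5. 32. 80.  5. 97.  9.]
1 (20, 0, 220) 45 [ -6.  42.  71.   7. 111.   9.]
1 (-61, 0, 190) 0 [ -0.   8. 112.  -0.  60.  15.]
-1 (-52, 0, 300) 0 [  -1.    3.  105.   -0.   73. -165.]
-1 (36, 0, 195) 0 [  -3.   18.  100.   -0.   63. -168.]
-1 (36, 0, 195) 20 None
-1 (20, 0, 220) 30 None
-1 (20, 0, 220) 45 None
-1 (-61, 0, 190) 0 [  -0.    8.  112.   -0.   60. -165.]
```

```bash
python3 - <<'E'
from h import *
move_to(W(-52,0,330),rot(0)); grip(30,20); movel(W(-52,0,275),rate=80)
st()
p,d=get_image("side");q,_=get_image("top")
a=cv2.resize(p[150:260,250:390,::-1],(800,600),interpolation=cv2.INTER_CUBIC);cv2.imwrite("pics/side1.png",a)
# projected TCP and bar guess
for n in("side","top"):print(n,proj(n,[W(-52,0,275),W(-52,0,261),W(-52,0,238)]))
E
```

```text
t3.8 case [-5.170e+01  1.000e-01  2.753e+02] F [-0.3  0.3 -0.4] g29.8
side [[326.70515214 213.01616944]
 [326.53035947 218.81506931]
 [326.24934532 228.13795985]]
top [[300.2492932  261.08050029]
 [300.37652263 261.46803579]
 [300.57825402 262.08250113]]
```

View pics/side1.png

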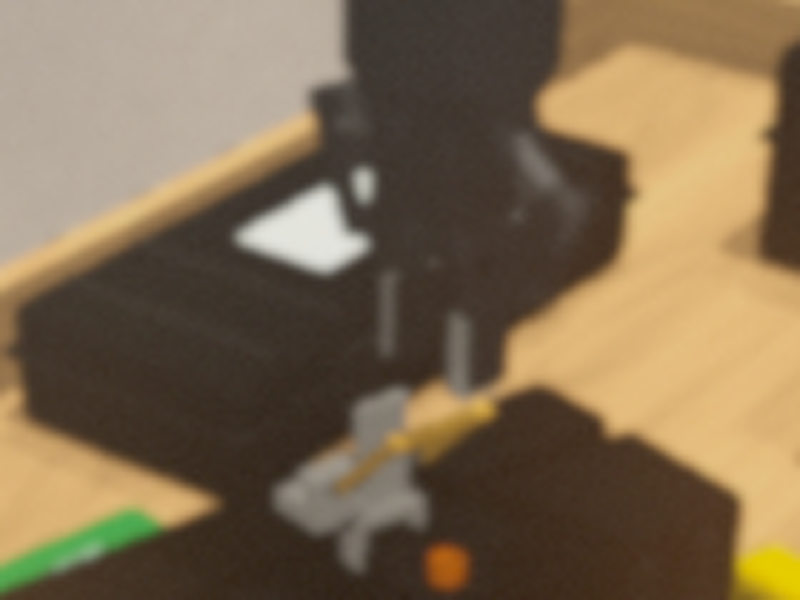

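The fingers straddle the bar's line: pad tips at (387,355) and (460,390), bar from (398,440) to (490,408). I descend, cage the bar and swing it over the pivot arc.

```bash
python3 - <<'E'
from h import *
print(movel(W(-52,0,240),rate=40,contact_N=3));st("down")
p,d=get_image("side")
a=cv2.resize(p[170:260,260:380,::-1],(800,600),interpolation=cv2.INTER_CUBIC);cv2.imwrite("pics/side2.png",a)
E
```

```text
False
down t4.9 case [-5.180e+01  1.000e-01  2.403e+02] F [0.2 0.2 0.3] g29.8
```

View pics/side2.png

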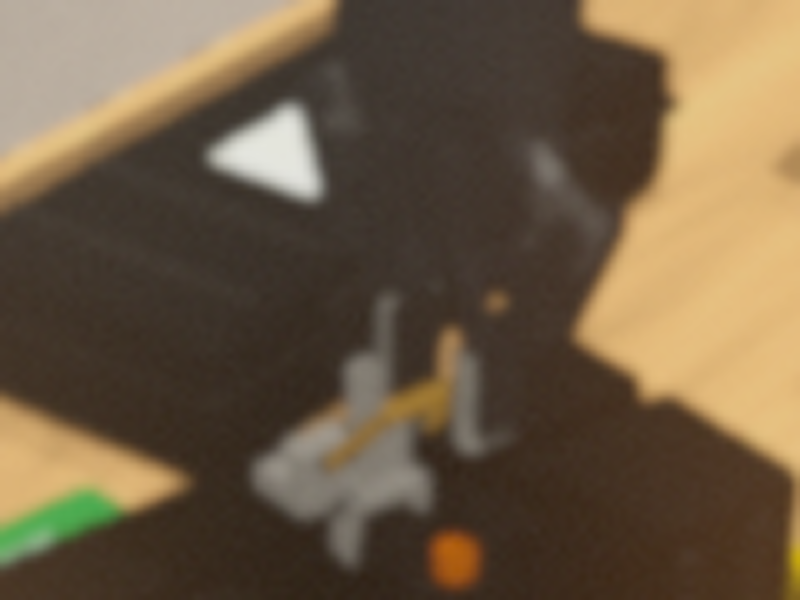

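The bar now runs into the gap between the fingers, with the −x finger at (470,400). I close to confirm, then open slightly and swing.

```bash
python3 - <<'E'
from h import *
grip(6,20);st("closed");grip(13);st("cage")
P=np.array([-17,199.3]);  # lever ~12deg past open
s=C(sense()["tool_pos"])
# arc about pivot, pivot shifting to the open stop; TCP a bit above bar as now
for a in (120,105,90,75,60,45,30,15):
    b=np.deg2rad(a);k=max(0,min(1,(110-a)/80))
    px=-17+3.7*k
    movel(W(px+50*np.cos(b),0,199.2+50*np.sin(b)+2),rate=50,contact_N=8) and print("contact",a)
    st(a)
E
```

```text
closed t5.3 case [-51.7   0.  240.3] F [-0.1 -0.6  0.8] g7.2
cage t5.5 case [-52.1  -0.  239.9] F [0.4 0.5 0.4] g13.0
120 t5.9 case [-41.4   0.  244.8] F [-0.5 -0.1  0.7] g12.8
105 t6.3 case [-29.3   0.  249.7] F [-0.8 -0.4 -0.3] g13.1
90 t6.8 case [-15.8  -0.  251.2] F [ 0.1 -0.2  0.8] g13.1
75 t7.2 case [ -2.1  -0.  249.4] F [-0.1 -0.2  0.1] g13.1
60 t7.6 case [ 10.8  -0.  244.5] F [ 0.8 -0.4  0.5] g12.9
45 t8.0 case [ 21.7  -0.  236.3] F [ 0.1 -0.1  0.3] g12.7
30 t8.4 case [ 2.960e+01 -1.000e-01  2.254e+02] F [-0.5  0.4  0.8] g13.3
15 t8.8 case [ 3.470e+01 -1.000e-01  2.135e+02] F [1.2 0.9 0.2] g13.2
```

```bash
python3 - <<'E'
from h import *
print(movel(W(36,0,204),rate=40,contact_N=5));st("at 0")
print(movel(W(46,0,204),rate=15,contact_N=3));st("reach")
p,d=get_image("side")
a=cv2.resize(p[170:260,260:380,::-1],(800,600),interpolation=cv2.INTER_CUBIC);cv2.imwrite("pics/side3.png",a)
E
```

```text
False
at 0 t9.3 case [ 3.570e+01 -1.000e-01  2.035e+02] F [ 0.9 -0.4  0. ] g13.4
False
reach t10.1 case [ 45.9  -0.  203.9] F [-0.   0.2 -0.4] g12.7
```

View pics/side3.png

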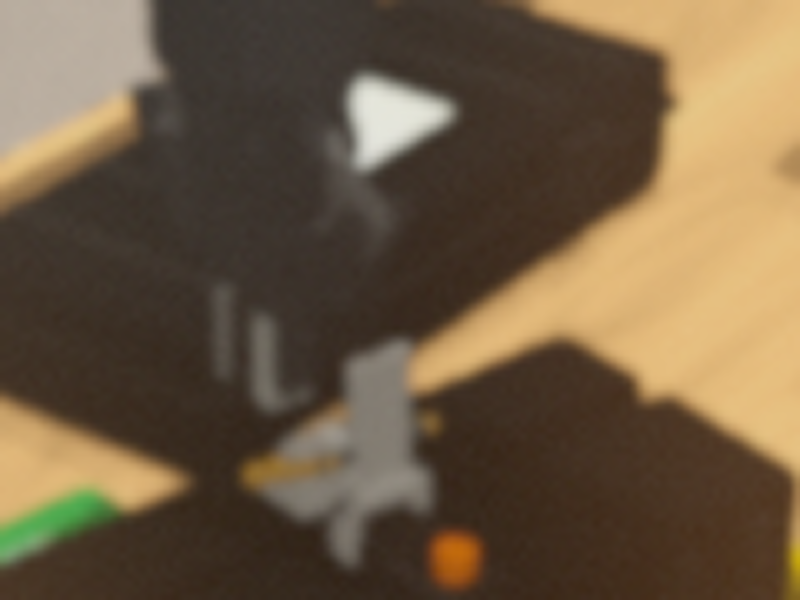

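The loop has fallen forward out of the cage; its +y bar end is at about (250,472), near the keeper. I move the arm aside and measure in both views.

```bash
python3 - <<'E'
from h import *
movel(W(46,0,290),rate=120); movel(W(20,-230,290),rate=250)
t,td=get_image("top");s,sd=get_image("side");np.savez("k1.npz",t=t,td=td,s=s,sd=sd);st()
A=cv2.resize(t[222:272,270:345,::-1],(600,400),interpolation=cv2.INTER_CUBIC)
B=cv2.resize(s[205:255,280:355,::-1],(600,400),interpolation=cv2.INTER_CUBIC)
cv2.imwrite("pics/both4.png",cv2.resize(np.vstack([A,B]),(450,600)))
cv2.imwrite("pics/both4.png",np.vstack([A,B])[:, :][::1])
im=np.hstack([cv2.resize(A,(400,267)),cv2.resize(B,(400,267))]);cv2.imwrite("pics/both4.png",cv2.resize(im,(800,534)) )
for n,p,d in(("top",t,td),("side",s,sd)):
    X=cloud(n,d)-O;a=X@EX;b=X@EY;z=X[...,2];pp=p.astype(int);sat=pp.max(-1)-pp.min(-1)
    f=(a>-70)&(a<70)&(abs(b)<40)&(z>166)&(z<260)&(sat>32)
    v,u=np.nonzero(f)
    for i in range(len(u)):
        if i%3==0:print(n,u[i],v[i],a[v[i],u[i]].round(),b[v[i],u[i]].round(),z[v[i],u[i]].round(),p[v[i],u[i]])
    f=(a>-40)&(a<20)&(abs(b)<16)&(z>225)&(z<260)&(sat<32);print(n,"handle",f.sum(),np.median(a[f]),np.median(b[f]),z[f].max())
E
```

```text
t12.2 case [  20.1 -228.8  289.9] F [ 0.6 -0.9 -0.1] g12.4
top 302 231 29.0 21.0 173.0 [84 67 37]
top 303 232 27.0 17.0 175.0 [152 126  61]
top 306 232 29.0 10.0 177.0 [106  85  50]
top 304 233 25.0 14.0 175.0 [157 145  70]
top 307 233 27.0 7.0 177.0 [151 120  65]
top 310 233 30.0 -1.0 172.0 [130 119  95]
top 304 234 23.0 14.0 172.0 [119  97  52]
top 308 234 26.0 4.0 175.0 [145 129  88]
top 311 234 28.0 -4.0 174.0 [149 119  68]
top 301 235 18.0 20.0 179.0 [136 103  49]
top 312 235 26.0 -7.0 176.0 [155 148  91]
top 315 235 28.0 -14.0 171.0 [146 113  57]
top 301 236 15.0 19.0 182.0 [139 104  48]
top 315 236 25.0 -15.0 177.0 [141 123  60]
top 319 236 28.0 -25.0 177.0 [119  93  46]
top 302 237 13.0 16.0 185.0 [75 58 29]
top 317 237 24.0 -21.0 179.0 [144 114  55]
top 300 238 9.0 20.0 188.0 [137 103  48]
top 318 238 22.0 -24.0 179.0 [122  91  41]
top 301 239 7.0 17.0 186.0 [110  82  42]
top 299 240 3.0 21.0 191.0 [118  89  43]
top 317 240 16.0 -23.0 182.0 [140 105  51]
top 300 241 1.0 18.0 190.0 [114  84  39]
top 318 241 14.0 -26.0 182.0 [79 60 30]
top 316 242 10.0 -22.0 186.0 [139 105  51
[... 2527 characters left out ...]
-63.0 -3.0 178.0 [205 127  10]
side 325 254 -58.0 7.0 177.0 [155  88  28]
side 328 254 -66.0 4.0 180.0 [205 122   8]
side 331 254 -58.0 -11.0 170.0 [154  90  33]
side 324 255 -54.0 5.0 171.0 [101  62  37]
side 327 255 -63.0 5.0 177.0 [184 104  26]
side 330 255 -67.0 -0.0 177.0 [170  93  27]
side 324 256 -55.0 7.0 170.0 [91 57 39]
side 327 256 -65.0 6.0 175.0 [167  91  25]
side 330 256 -65.0 -2.0 172.0 [151  83  31]
side 324 257 -59.0 10.0 171.0 [77 55 39]
side 327 257 -63.0 5.0 171.0 [140  77  31]
side 330 257 -65.0 -2.0 169.0 [121  69  36]
side 325 258 -63.0 10.0 170.0 [79 56 42]
side 328 258 -65.0 4.0 169.0 [106  64  38]
side handle 41 -19.001460811148288 2.3067581886224 235.20125591859176
```

View pics/both4.png

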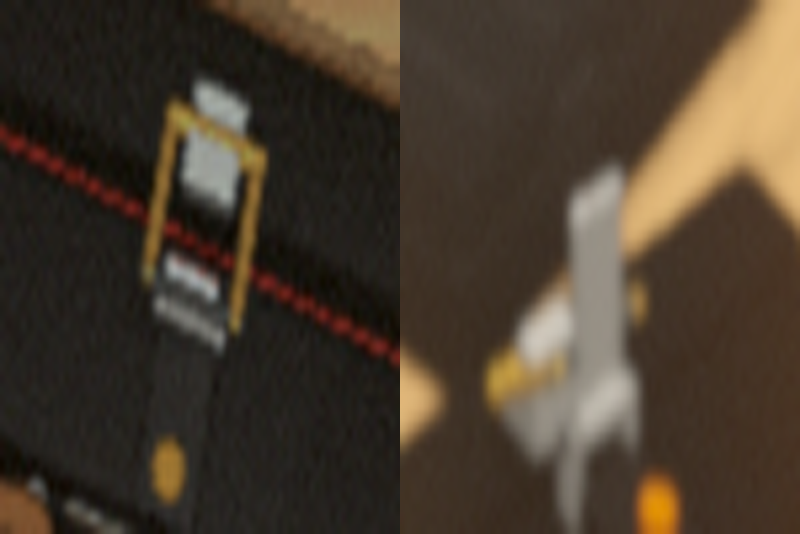

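The bar lies across the ledge, beyond the keeper's lip (bar in the left panel from (175,105) to (262,155)). Its top is at z≈177, so its centre is near 174, low enough to slide under the lip. The lever is about vertical. Next I close the fingers and push the pad gently, stopping just past hook-up to check.

```bash
cat >> h.py <<'E'
AX=np.array([-18,181.5]);H=11.
def pose(phi,push=0.,t=None,c=None):
    f=np.deg2rad(phi);out=np.array([np.cos(f),np.sin(f)]);n=np.array([-out[1],out[0]])
    pad=AX+43*out-2.5*n
    t=min(45,180-phi) if t is None else t
    a=np.deg2rad(t);z=np.array([-np.sin(a),-np.cos(a)]);u=np.array([-np.cos(a),np.sin(a)])
    c=np.clip((165-phi)/60,0,1)*H if c is None else c
    q=pad+push*n-14*z-c*u
    return W(q[0],0,q[1]),rot(t)
def fn(phi):
    s=sense();F=s["wrist_force"];f=np.deg2rad(phi);return -(F@EX*-np.sin(f)+F[2]*np.cos(f))
E
python3 - <<'E'
from h import *
grip(0); R=rot(45)
p,R=pose(90)
move_to(W(60,0,320),R)
movel(p+25*EX,R,rate=100);st("pre")
print(movel(p-2*EX,R,rate=15,contact_N=1.2));st("touch")
E
```

```text
pre t14.5 case [2.780e+01 1.000e-01 2.274e+02] F [0.9 0.6 0.6] g0.4
False
touch t16.5 case [2.000e-01 0.000e+00 2.266e+02] F [-0.4 -0.2 -0.5] g-0.1
```

```bash
python3 - <<'E'
from h import *
for phi in (95,100,104,108):
    p,R=pose(phi);c=movel(p,R,rate=20,contact_N=7);st(f"{phi} {c} fn {fn(phi):.1f}")
    if c:break
t,td=get_image("top");s,sd=get_image("side")
for n,p,d in(("side",s,sd),("top",t,td)):
    X=cloud(n,d)-O;a=X@EX;b=X@EY;z=X[...,2];pp=p.astype(int);sat=pp.max(-1)-pp.min(-1)
    f=(a>12)&(a<45)&(abs(b)<32)&(z>166)&(z<200)&(sat>45)&(pp[...,0]>110)
    if f.sum():print(n,f.sum(),np.percentile(a[f],[10,50,90]).round(1),np.median(b[f]),np.percentile(z[f],[10,50,90]).round(1))
cv2.imwrite("pics/s5.png",cv2.resize(s[195:255,275:355,::-1],(800,600),interpolation=cv2.INTER_CUBIC))
E
```

```text
95 False fn 1.0 t16.7 case [ -1.5   0.  226.7] F [1.  0.  0.2] g0.3
100 False fn 1.8 t17.1 case [ -5.6   0.  226.6] F [ 1.7 -0.2  0.8] g-0.3
104 False fn 0.5 t17.4 case [ -8.5   0.  226. ] F [ 0.2 -0.8  1.3] g-0.0
108 False fn 2.8 t17.7 case [-11.5  -0.  225.6] F [ 2.6 -0.4  1.1] g-0.1
side 19 [15.4 19.7 33.4] 14.306379059499054 [168.2 174.8 176.9]
```

View pics/s5.png

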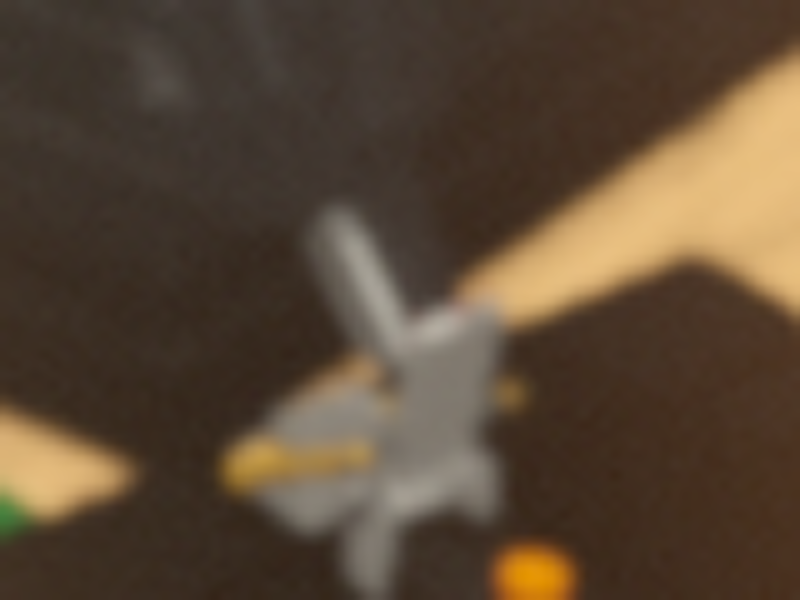

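The bar end at (240,468) sits beside the keeper, below its top edge, with the lever leaning back and the load starting to rise. It looks hooked, so I draw on.

```bash
python3 - <<'E'
from h import *
for phi in range(112,174,4):
    p,R=pose(phi);c=movel(p,R,rate=20,contact_N=9);st(f"{phi} {c} fn {fn(phi):.1f}")
    if c or fn(phi)>15:break
E
```

```text
112 False fn 5.3 t18.1 case [-14.6  -0.  225. ] F [ 6.1 -0.2 -1. ] g-0.2
116 False fn 4.0 t18.4 case [-17.6  -0.  224.3] F [ 5.2 -0.4 -1.5] g0.1
120 False fn 5.3 t18.7 case [-20.6   0.  223.7] F [ 6.7 -0.  -1. ] g0.1
124 False fn 5.2 t19.1 case [-23.5  -0.  222.9] F [ 6.8  0.3 -0.9] g0.2
128 False fn 4.9 t19.4 case [-26.5  -0.  222. ] F [ 6.6 -0.1 -0.6] g-0.1
132 False fn 6.1 t19.7 case [-29.5  -0.  220.9] F [7.7 0.3 0.6] g0.2
136 False fn 6.2 t20.0 case [-32.6   0.  220.1] F [7.1 0.  1.7] g-0.1
140 False fn 3.9 t20.3 case [-3.700e+01  2.000e-01  2.202e+02] F [2.  0.6 3.4] g0.2
144 False fn 6.2 t20.6 case [-4.060e+01  2.000e-01  2.184e+02] F [2.5 0.5 5.8] g0.0
148 False fn 5.0 t20.9 case [-4.360e+01  1.000e-01  2.167e+02] F [0.7 0.9 5.5] g0.2
152 False fn 3.9 t21.2 case [-46.6  -0.  214.9] F [ 0.3 -0.4  4.2] g-0.2
156 False fn 2.4 t21.6 case [-4.960e+01 -1.000e-01  2.131e+02] F [-0.3  0.   2.7] g0.0
160 False fn 1.9 t21.9 case [-5.250e+01 -1.000e-01  2.111e+02] F [ 0.  -0.2  2. ] g-0.2
164 False fn -0.6 t22.2 case [-5.500e+01 -1.000e-01  2.088e+02] F [ 0.1  1.  -0.6] g0.4
168 False fn 0.4 t22.5 case [-5.690e+01 -1.000e-01  2.064e+02] F [-0.   1.4  0.4] g0.0
172 False fn 0.6 t22.8 case [-58.4  -0.  203.7] F [0.3 0.5 0.6] g-0.2
```

The load rose to about 6 N and then fell away past centre. Now the flat press under force feedback.

```bash
python3 - <<'E'
from h import *
def fz(k=5):
    v=[]
    for _ in range(k): hold(0.02);v.append(sense()["wrist_force"][2])
    return np.mean(v)
movel(W(-60,0,202),rot(0),rate=20); f0=fz(); print("f0",f0); z=202.
while z>192:
    f=fz(3)
    if f>13.5:break
    z-=0.4 if f<3 else 0.15; movel(W(-60,0,z),rate=10)
st("pressed")
log=[];t0=sense()["time"]
while sense()["time"]-t0<1.5:
    f=fz(3);log.append(round(f,1))
    if f<13:z-=.08
    elif f>17:z+=.08
    else:continue
    movel(W(-60,0,z),rate=5)
print(log,z);st()
E
```

```text
f0 0.2090456111500687
pressed t30.8 case [-5.980e+01  1.000e-01  1.979e+02] F [-5.9 -2.  14.8] g0.2
[np.float64(14.1), np.float64(14.7), np.float64(14.1), np.float64(14.1), np.float64(14.4), np.float64(13.8), np.float64(14.2), np.float64(14.1), np.float64(14.1), np.float64(13.7), np.float64(14.0), np.float64(13.9), np.float64(14.3), np.float64(14.0), np.float64(13.7), np.float64(14.5), np.float64(14.3), np.float64(14.2), np.float64(14.4), np.float64(13.9), np.float64(14.1), np.float64(14.3), np.float64(13.6), np.float64(13.6), np.float64(14.4), np.float64(14.0), np.float64(14.3), np.float64(13.8), np.float64(14.0), np.float64(13.9)] 195.49999999999986
 t32.3 case [-5.980e+01  1.000e-01  1.979e+02] F [-5.  -1.3 14. ] g-0.1
```

```bash
python3 - <<'E'
from h import *
movel(W(-60,0,260),rate=60); movel(W(-60,-230,300),rate=250); hold(0.3); st()
t,td=get_image("top");s,sd=get_image("side")
A=cv2.resize(t[222:282,265:345,::-1],(400,300),interpolation=cv2.INTER_CUBIC);B=cv2.resize(s[205:265,285:365,::-1],(400,300),interpolation=cv2.INTER_CUBIC)
cv2.imwrite("pics/fin.png",np.hstack([A,B]))
for n,d in(("top",td),("side",sd)):
    X=cloud(n,d)-O;a=X@EX;b=X@EY;z=X[...,2];k=(abs(z-160)<5)&(a>-100)&(a<90)&(abs(b)>40)&(abs(b)<110)
    print(n,np.percentile(a[k],[.5,99.5]));f=(a>-75)&(a<-40)&(abs(b)<10)&(z>175);print("handle z",np.median(z[f]))
E
```

```text
t34.9 case [ -60.  -229.2  299.8] F [-0.6 -0.9 -0.3] g0.3
top [-72.1471094  52.3261194]
handle z 183.39958781628218
side [-76.72831705  48.43915182]
handle z 184.77229799313903
```

View pics/fin.png

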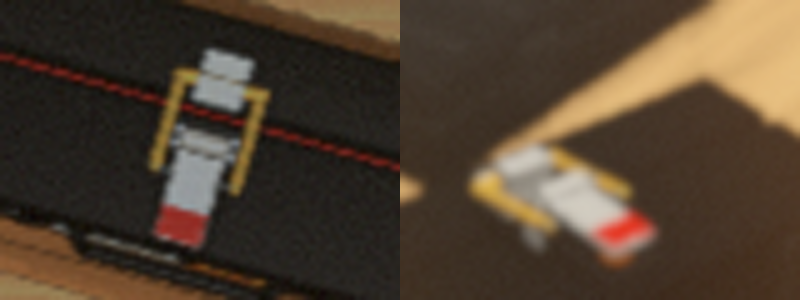

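The bar is under the keeper's lip (hidden at (222,80)), the lever lies flat with its red pad at (182,225), and the case's top has narrowed by about 7 mm, so the lid is drawn shut.

```bash
python3 -c "
from cell import *
print(close_job())"
```

```text
the job is handed in; nothing more can be done
None
```

The loop is hooked behind the keeper, the lever lies flat past centre after a hold of about 14 N for 1.5 s, the lid is drawn shut, nothing else was touched, and the job is handed in (about 35 s of the 70 s used).

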